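# Basket hoist brake lever check

### The job

Check the basket hoist's brake before weighing: with the outside of your fingers, press the red lever in towards its bar until it comes up firmly against its stop, and keep it there for about a second. Then ease it slowly back out without letting it snap, and come clear. Do not touch the bar, leave the blue lever alone and disturb nothing else; push firmly, but do not force the lever.

Things in the scene. Friction and masses are not known exactly. Their poses are not given: they have to be found in the camera images.
- brake_stand: Stand of the brake grip: grey base plate 90 x 220 x 10 mm screwed to the bench, with two upright posts carrying a level hand bar. Origin at the centre of the plate's underside; z up; y runs along the bar; x runs level from the lever side across to the bar, so a lever is pressed in along +x. The red lever lies on the -x side of the bar, at the bar's own height (axes 120 mm above the bench).
- brake_bar: The brake grip's hand bar: steel with pale grey rubber sleeve 28 mm thick, 200 mm long along y, with an aluminium clamp and fork that holds the lever's pivot at the +y end. Origin on the bar's axis at mid-length, 120 mm above the bench; axes as the stand's. Not to be touched.
- brake_blade: The red lever's blade: 10 mm thick, 16 mm high (112 to 128 mm above the bench), reaching 134 mm from the pivot to a rounded end 20 mm across. Origin at the pivot's axis, 120 mm above the bench; the blade runs along its own -y; its -x face is the outer one to press. Fully out it is splayed 0.40 rad away from the bar. About 40 N or more on it counts as forcing; 8 to 15 N against the stop is right.
- brake_press (a point): Point on the outer (-x) face of the red lever's blade, 90 mm from its pivot, on a thin white pad 50 mm long that marks where fingers go. 120 mm above the bench. Moves with the lever: its y axis points along the blade to the pivot, its x axis is square to the blade, towards the bar. With the lever fully out it lies about 71 mm before the bar's axis (stand x), at the stop about 36 mm before it.
- brake_lever (a joint): The red lever's angle, rad: 0 = fully out (its rest position), growing as it is pressed in towards the bar, 0.40 = against its built-in stop, where the blade is parallel to the bar with 12 mm of air left between them. Upright pivot 70 mm to the +y side of the stand's middle and 31 mm before the bar's axis. A return spring pushes it out: at the white pad about 1.5 N starts it and 4 N brings it just to the stop; beyond that it is rigid. Let go of, it snaps back out.
- latch_stand: Stand of the basket latch grip: grey base plate 90 x 220 x 10 mm screwed to the bench, with two upright posts carrying a level hand bar. Origin at the centre of the plate's underside; z up; y runs along the bar; x runs level from the lever side across to the bar, so a lever is pressed in along +x. The blue lever lies on the -x side of the bar, at the bar's own height (axes 120 mm above the bench). Same build as the brake grip; not part of this job.
- latch_lever (a joint): The blue lever's angle, rad: 0 = fully out (its rest position), growing as it is pressed in towards the bar, 0.40 = against its built-in stop, where the blade is parallel to the bar with 12 mm of air left between them. Upright pivot 70 mm to the +y side of the stand's middle and 31 mm before the bar's axis. A return spring pushes it out: at the white pad about 1.5 N starts it and 4 N brings it just to the stop; beyond that it is rigid. Let go of, it snaps back out.
- wash_bottle: White plastic bottle with red cap, 62 mm across, 165 mm tall, standing loose behind the blue lever's bar. Origin at the centre of its underside.
- weight: Brass weight with a knob, 36 mm across, 54 mm tall, standing loose on the bench just beyond the free end of the red lever, on its outer side. Origin at the centre of its underside.
- dish: Steel specimen dish, 84 mm across, 30 mm high, standing loose behind the red lever's bar. Origin at the centre of its underside.
Things that resemble listed ones, but are neither listed nor needed, are in the scene too. Of the things shaped like the wash_bottle, the white one is meant.

How it is judged:
By the outcome, as a careful person would: the job done as asked, in the order asked, and still so for the second after the job is handed in, with the robot touching nothing.
It also fails if it takes over 45 s, if anything falls off the work surface, if the arm or the gripper's body presses on something with over 40 N, if the wrist force passes 120 N, or if a joint passes its speed limit or range.

### The arm

A 6-joint arm with a two-finger parallel gripper is mounted at the origin on the work surface. World frame = base frame: x ahead of the robot, y to its left, z up, the work surface at z = 0. Lengths are in m, angles in rad, forces in N, time in s.
With the tool pointing down it reaches from about 0.35 to 1 m from the base axis. Payload 7.1 kg.
Tool frame: the origin (TCP) lies between the finger pads; the fingertips stand 19 mm ahead of it and the grasp point (between the pads) is the TCP; z points along the fingers, y is the line along which they close (so a half turn about z gives the same grasp; the last joint's range is limited). The gripper opens to 85 mm and grips with 20 to 120 N. Pads are 22 mm wide; open, the fingers measure 114 mm over their backs; the gripper's body (76 mm by 85 mm) begins 54 mm behind the grasp point. The pads swing forward as they close: fully open they stand 13 mm farther back than shut.
Start: joints at [1.231, 0.423, 1.63, -0, 1.089, -0.019], TCP at [0.197, 0.593, 0.25] pointing down, gripper open.
Joint ranges: [-3, 3], [-0.9, 2.11], [0.09, 2.58], [-1.31, 4.45], [0.11, 2.69], [-2.54, 2.54]. Speed limits (rad/s): [2.39, 2.39, 3.01, 3.14, 3.14, 3.14].

### API

Orientations are given as a unit quaternion [x, y, z, w].
In Python, from plant import sense, capture, hand_in gives the robot as it stands.
- The arm moves only by the tool play_rows, never from a script. Its argument "plan" is a list of rows, each a list of 4 numbers: the shift along the tool's x, y, z in mm, then the turn about the tool's z in rad. In form: [[dx, dy, dz, twist], ...]. A call has 1 to 10 rows; each row is the pose to reach, as a shift and turn from the pose commanded when the call began, along the tool's axes at that moment; what a row does not reach only later rows make up. A row lasts 1/10 s, in which the tool goes at most 50 mm and 8.59 degrees, less where a joint would pass 70% of its speed; a pose out of reach is approached as far as the arm can. A call with a gripper value outside its range is refused whole. "hand" is the closure, from 0 (fully open) to 1 (shut), set as the call begins (left out, the last holds). The fingers move at their own pace and stop on an object; the grip force is fixed at half the most. Time passes only in rows, so rows that repeat a pose let the fingers close. It gives the time, the measured TCP pose, the force, the opening and the grip force at its end, in the units of the state.
- sense(): the state, without advancing time (a new reading comes with each control period).
- capture(name): name is "scene" or "top" or "wrist"; returns a dict with "pixels" (384x512x3 uint8, blue, green, red), "fx", "fy", "cx", "cy" (pixels), "cam_to_world" (4x4, takes a point from camera to world coordinates); the wrist camera has in their place "tool_from_camera" (4x4, takes a point from camera to tool coordinates, whose origin is the TCP and whose axes are the flange's). Camera axes: x right, y down, z forward; pixel columns grow to the right and rows downward; lengths in m; the calibration is good to about 2 mm. A picture is of the moment at which its call begins: read the wrist's pose just before it. There is no depth.
- hand_in(): hands the job in; it is judged then, once.
The state is a dict: "clock": time; "joint_positions": joint angles; "joint_vel": joint speeds; "joint_efforts": joint torques, N m; "ee_pos": TCP position; "eef_rot": TCP orientation; "contact_force": force on the tool from outside, world axes, zero at the start; "moment": the same for the moment, N m; "grip_width": finger opening in m; "finger_force": force on a finger pad.
Only numpy, scipy, OpenCV 4.12 (cv2) and the standard library are available. Lean on these libraries where they do the work, as an engineer would, in place of code of your own. Each camera call takes 0.05 s, during which the arm holds its last target. There are 200 camera calls.

## Working session

There is one attempt and no reset: what is moved stays moved. The work goes in short steps, Python scripts to look and compute and a tool call to move; the robot and the scene stay as the last step left them, time stands still between calls to the robot, and variables do not carry over. Pictures are saved under pics/ and viewed, at most 10 in all, crops included, and the job is handed in when it is done.

Besides the shell and the picture viewer there is one more tool, called after "Emit:" as name([rows], argument=value, ...), one row to a line, values as JSON. play_rows: Moves the arm, as the interface text tells. Its arguments: {"type":"object","properties":{"plan":{"type":"array"},"hand":{"type":"number"}},"required":["plan"]}

```bash
mkdir -p pics
cat > h.py <<'E'
import numpy as np,cv2
from plant import sense,capture,hand_in
def snap(n,f):
    c=capture(n);cv2.imwrite('pics/'+f+'.png',c['pixels']);np.savez('pics/'+f+'.npz',**{k:v for k,v in c.items()});return c
def ray(c,u,v,T):
    d=T[:3,:3]@np.array([(u-c['cx'])/c['fx'],(v-c['cy'])/c['fy'],1]);return T[:3,3],d
def atz(f,u,v,z):
    c=np.load('pics/'+f+'.npz');o,d=ray(c,u,v,c['cam_to_world']);return o+d*(z-o[2])/d[2]
def proj(f,p):
    c=np.load('pics/'+f+'.npz');q=np.linalg.inv(c['cam_to_world'])@np.r_[p,1];return np.array([c['fx']*q[0]/q[2]+c['cx'],c['fy']*q[1]/q[2]+c['cy']])
def tri(obs):
    A=0;b=0
    for f,u,v in obs:
        c=np.load('pics/'+f+'.npz');o,d=ray(c,u,v,c['cam_to_world']);d=d/np.linalg.norm(d);M=np.eye(3)-np.outer(d,d);A=A+M;b=b+M@o
    return np.linalg.solve(A,b)
E
python3 - <<'E'
from h import *
s=sense();print({k:np.round(v,3) for k,v in s.items()})
a=snap('scene','s0');b=snap('top','t0')
print(a['cam_to_world'].round(3),b['cam_to_world'].round(3),b['fx'])
E
```

```text
{'clock': np.float64(0.0), 'joint_positions': array([ 1.231,  0.424,  1.631, -0.   ,  1.089, -0.019]), 'joint_vel': array([-0.   ,  0.001, -0.002, -0.001,  0.001,  0.   ]), 'joint_efforts': array([ 1.0000e-03, -5.5740e+01, -2.8174e+01,  0.0000e+00,  7.0000e-03,
       -0.0000e+00]), 'ee_pos': array([0.197, 0.593, 0.25 ]), 'eef_rot': array([ 0.16 ,  0.987, -0.001, -0.   ]), 'contact_force': array([-0.506, -0.654,  0.35 ]), 'moment': array([-0.01 ,  0.04 ,  0.034]), 'finger_force': np.float64(0.0), 'grip_width': np.float64(0.085)}
[[ 0.209  0.591 -0.779  1.234]
 [ 0.978 -0.111  0.178 -0.188]
 [ 0.018 -0.799 -0.601  0.574]
 [ 0.     0.     0.     1.   ]] [[ 0.022 -0.997  0.076  0.539]
 [-0.999 -0.023 -0.022 -0.022]
 [ 0.023 -0.076 -0.997  1.065]
 [ 0.     0.     0.     1.   ]] 379.2333953581928
```

View pics/s0.png

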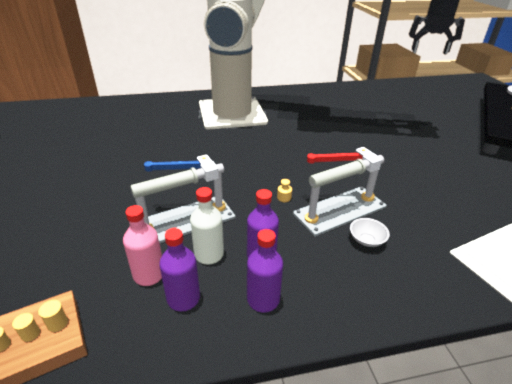

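View pics/t0.png

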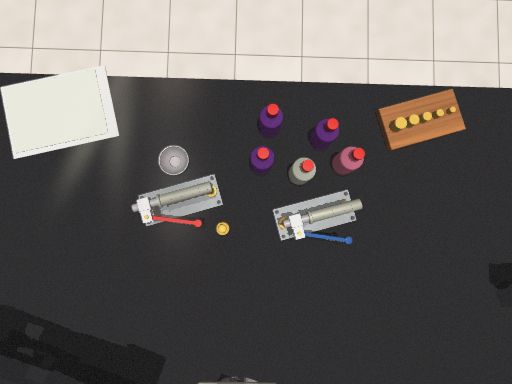

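The red lever spans about (150,218)-(198,223) in top and (312,158)-(362,155) in scene. The blue one, at (300,235)-(349,240) in top, is not part of the job. The brass weight is at (222,229) in top, near the red lever's free end. I'll enlarge the red grip in both views.

Run:
```python
import cv2,numpy as np
t=cv2.imread('pics/t0.png')[165:245,125:235];s=cv2.imread('pics/s0.png')[140:235,270:400]
t=cv2.resize(t,(770,560)[:2],interpolation=cv2.INTER_CUBIC)
s=cv2.resize(s,(780,570),interpolation=cv2.INTER_CUBIC)
cv2.imwrite('pics/t0c.png',t);cv2.imwrite('pics/s0c.png',s)
```

```text
(no output)
```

View pics/t0c.png

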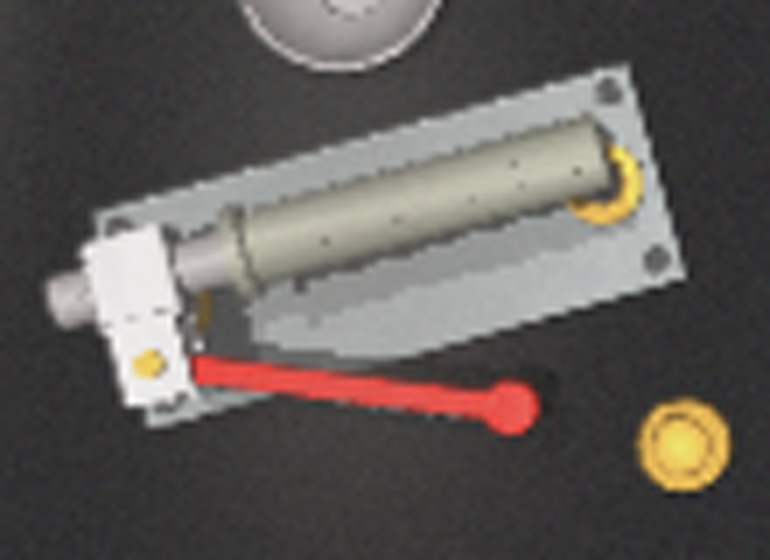

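View pics/s0c.png

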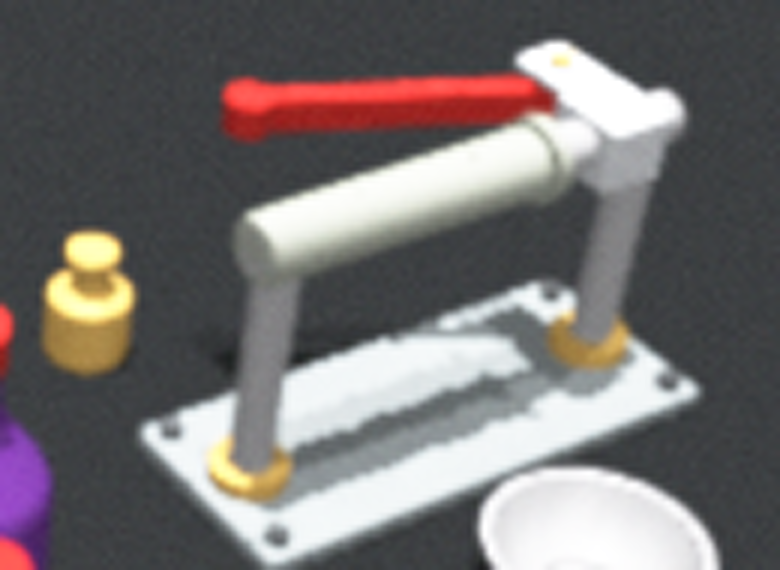

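The top crop shows the pivot screw at (149,364), the red tip at (511,408), and plate corners at (97,215), (628,68), (685,275) and (152,425). The scene crop shows the tip top at (248,88) and the pivot screw at (561,61). There is only one red lever, and it sits on the robot side of its bar. The weight lies beyond its free end.

Run:
```python
from h import *
from scipy.spatial.transform import Rotation as R
T=lambda U,V:((U+.5)/7-.5+125,(V+.5)/7-.5+165)
S=lambda U,V:((U+.5)/6-.5+270,(V+.5)/6-.5+140)
cor=np.array([atz('t0',*T(*p),.01) for p in [(97,215),(628,68),(685,275),(152,425)]])
print('corners',cor.round(3),'centre',cor.mean(0).round(4))
ydir=cor[0]-cor[1]+cor[3]-cor[2];ydir/=np.linalg.norm(ydir);xdir=np.array([ydir[1],-ydir[0],0])
print('y',ydir.round(3),'x',xdir.round(3),'yaw',np.arctan2(xdir[1],xdir[0]))
c=cor.mean(0);c[2]=0
tip=tri([('t0',*T(511,408)),('s0',*S(248,90))]);piv=tri([('t0',*T(149,364)),('s0',*S(561,61))])
print('tip',tip.round(4),'piv',piv.round(4))
for n,p in(('tip',tip),('piv',piv)):print(n,'in stand',((p-c)@xdir).round(4),((p-c)@ydir).round(4))
w=atz('t0',*T(683,446),.05);print('weight',w.round(3),(w-c)@xdir,(w-c)@ydir)
print(R.from_quat(sense()['eef_rot']).as_matrix().round(3))
```

```text
corners [[0.606 0.284 0.01 ]
 [0.67  0.077 0.01 ]
 [0.588 0.051 0.01 ]
 [0.524 0.259 0.01 ]] centre [0.5969 0.1678 0.01  ]
y [-0.293  0.956  0.   ] x [0.956 0.293 0.   ] yaw 0.2977597719945222
tip [0.5345 0.1035 0.1298] piv [0.5471 0.228  0.137 ]
tip in stand -0.0786 -0.0432
piv in stand -0.03 0.0722
weight [0.521 0.048 0.05 ] -0.10802027024773772 -0.09262747404179408
[[-0.949  0.315 -0.   ]
 [ 0.315  0.949 -0.001]
 [ 0.    -0.001 -1.   ]]
```

Emit:
play_rows([
  [-20, -17, 0, 0.05],
  [-50, -43, 0, 0.12],
  [-84, -73, 0, 0.2],
  [-118, -102, 0, 0.28],
  [-152, -131, 0, 0.36],
  [-186, -161, 0, 0.44],
  [-220, -190, 0, 0.52],
  [-254, -219, 0, 0.6],
  [-280, -242, 0, 0.66],
  [-300, -259, 0, 0.7],
], hand=1)

```text
clock: 1.1
ee_pos: [0.4006, 0.2507, 0.2502]
eef_rot: [0.49, 0.872, -0.0, -0.0]
contact_force: [0.1, -0.2, -0.2]
grip_width: -0.0
finger_force: 0.0
```

```bash
cat >> h.py <<'E'
from scipy.spatial.transform import Rotation as R
C=np.array([.5969,.1678,0]);YAW=.298
def goto(xs,ys,z):
    s=sense();M=R.from_quat(s['eef_rot']).as_matrix();p=s['ee_pos']
    X=np.array([np.cos(YAW),np.sin(YAW),0]);Y=np.array([-X[1],X[0],0])
    g=C+xs*X+ys*Y+[0,0,z];ya=np.arctan2(M[1,1],M[0,1])
    d=p-C;print('t',s['clock'],'stand xyz',(d@X).round(4),(d@Y).round(4),p[2].round(4),'shift mm',(M.T@(g-p)*1e3).round(1),'twist',round(ya-YAW,3),'F',(s['contact_force']@np.c_[X,Y,[0,0,1]]).round(2),'w',s['grip_width'])
E
python3 -c "
from h import *
goto(-.125,-.017,.25)"
```

```text
t 1.1 stand xyz -0.1633 0.1368 0.2502 shift mm [-158.5   -0.7    0.2] twist 0.248 F [ 0.06 -0.22 -0.23] w -1.496476084421422e-06
```

Emit:
play_rows([
  [-25, 0, 0, 0.05],
  [-55, 0, 0, 0.1],
  [-85, 0, 0, 0.15],
  [-115, 0, 0, 0.2],
  [-140, 0, 0, 0.235],
  [-155, -1, 0, 0.248],
  [-158, -1, 0, 0.248],
  [-158, -1, 0, 0.248],
])

```text
clock: 1.9
ee_pos: [0.4816, 0.1175, 0.2501]
eef_rot: [0.593, 0.805, -0.0, -0.0]
contact_force: [0.5, -0.5, 0.0]
grip_width: -0.0003
finger_force: 0.0
```

```bash
python3 -c "
from h import *
goto(-.125,-.017,.12)
c=snap('wrist','w1');s=sense()
T=np.eye(4);T[:3,:3]=R.from_quat(s['eef_rot']).as_matrix();T[:3,3]=s['ee_pos']
W=T@c['tool_from_camera'];d=dict(np.load('pics/w1.npz'));d['cam_to_world']=W;np.savez('pics/w1.npz',**d)
X=np.array([np.cos(YAW),np.sin(YAW),0]);Y=np.array([-X[1],X[0],0])
for n,a,b,z in [('piv',-.031,.07,.137),('tip',-.0793,-.0442,.128),('press',-.0706,-.0148,.12)]: print(n,proj('w1',C+a*X+b*Y+[0,0,z]).round(0))
"
```

```text
t 1.9 stand xyz -0.125 -0.0142 0.2501 shift mm [-2.900e+00  1.000e-01  1.301e+02] twist 0.004 F [ 0.3  -0.66  0.03] w -0.0002981563523496878
piv [405.  70.]
tip [318. 224.]
press [329. 185.]
```

View pics/w1.png

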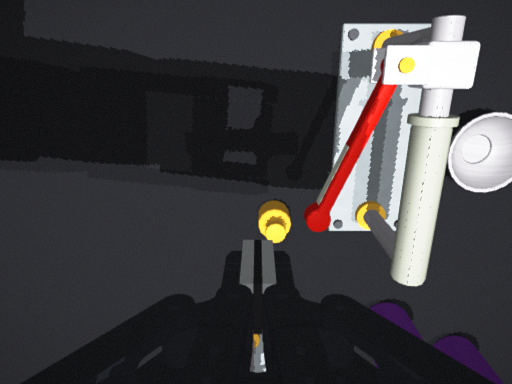

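Wrist view: the pivot screw is at (407,65), the tip at (318,217), and the white pad near (340,165). These are within 4 mm of prediction. The closed fingers at (258,262) are on the outer side, and the weight at (275,220) is clear of the descent path.

Emit:
play_rows([
  [0, 0, 15, 0.004],
  [0, 0, 40, 0.004],
  [0, 0, 65, 0.004],
  [0, 0, 90, 0.004],
  [0, 0, 115, 0.004],
  [0, 0, 127, 0.004],
  [0, 0, 130, 0.004],
  [0, 0, 130, 0.004],
])

```text
clock: 2.75
ee_pos: [0.4818, 0.118, 0.1205]
eef_rot: [0.594, 0.804, -0.0, -0.0]
contact_force: [0.8, -0.2, 0.3]
grip_width: 0.0001
finger_force: 0.0
```

```bash
python3 -c "
from h import *
goto(-.0855,-.014,.12)
goto(-.0505,-.014,.12)"
```

```text
t 2.75 stand xyz -0.1247 -0.0138 0.1205 shift mm [-0.2 39.2  0.5] twist 0.001 F [ 0.74 -0.4   0.34] w 0.00011798949565556684
t 2.75 stand xyz -0.1247 -0.0138 0.1205 shift mm [-0.2 74.2  0.5] twist 0.001 F [ 0.74 -0.4   0.34] w 0.00011798949565556684
```

Emit:
play_rows([
  [0, 6, 0, 0],
  [0, 14, 0, 0],
  [0, 22, 0, 0],
  [0, 28, 0, 0],
  [0, 32, 0, 0],
  [0, 36, 0, 0],
  [0, 40, 0, 0],
  [0, 44, 0, 0],
  [0, 47, 0, 0],
  [0, 50, 0, 0],
])

```text
clock: 3.75
ee_pos: [0.5293, 0.1321, 0.1201]
eef_rot: [0.594, 0.804, -0.0, -0.0]
contact_force: [-3.0, -0.8, 0.3]
grip_width: 0.0
finger_force: 1.1
```

```bash
python3 -c "
from h import *
goto(-.0505,-.014,.12)
snap('top','t2');t=cv2.imread('pics/t2.png')[165:245,125:235];cv2.imwrite('pics/t2c.png',cv2.resize(t,(770,560),interpolation=2))"
```

```text
t 3.75 stand xyz -0.0751 -0.0143 0.1201 shift mm [ 0.3 24.6  0.1] twist -0.0 F [-3.07  0.1   0.3 ] w 1.2529029288415062e-05
```

View pics/t2c.png

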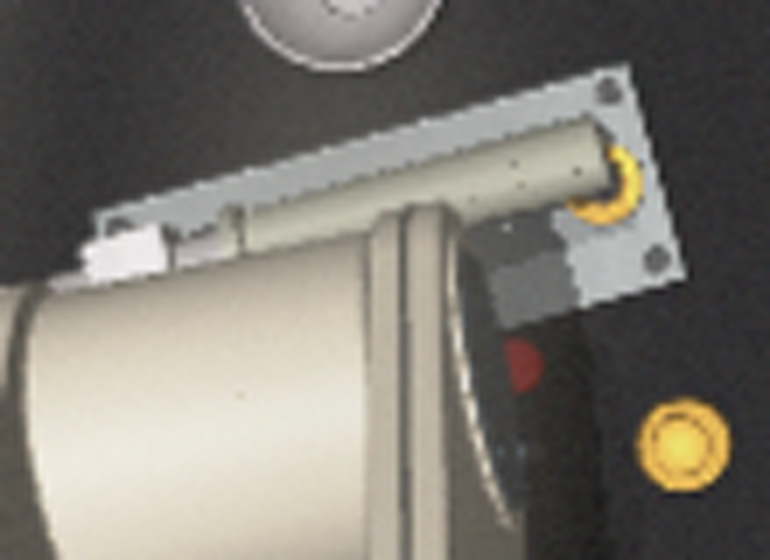

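The tip has moved from (511,408) to (521,367), about 6 mm inward at 3 N, so contact is right. I'll press on slowly.

Emit:
play_rows([
  [0, 3, 0, 0],
  [0, 6, 0, 0],
  [0, 9, 0, 0],
  [0, 12, 0, 0],
  [0, 14, 0, 0],
  [0, 16, 0, 0],
  [0, 18, 0, 0],
  [0, 19, 0, 0],
  [0, 20, 0, 0],
  [0, 20, 0, 0],
])

```text
clock: 4.8
ee_pos: [0.5487, 0.138, 0.1203]
eef_rot: [0.594, 0.804, -0.0, -0.0]
contact_force: [-2.6, -2.9, -0.3]
grip_width: -0.0
finger_force: 1.7
```

Emit:
play_rows([
  [0, 1, 0, 0],
  [0, 2, 0, 0],
  [0, 2, 0, 0],
])

```text
clock: 5.1
ee_pos: [0.5507, 0.1386, 0.1203]
eef_rot: [0.594, 0.804, 0.0, 0.0]
contact_force: [-3.2, -3.2, 0.0]
grip_width: 0.0002
finger_force: 1.8
```

Emit:
play_rows([
  [0, 1, 0, 0],
  [0, 1.5, 0, 0],
  [0, 1.5, 0, 0],
])

```text
clock: 5.4
ee_pos: [0.5521, 0.1391, 0.1203]
eef_rot: [0.594, 0.804, -0.0, 0.0]
contact_force: [-2.1, -2.9, -0.5]
grip_width: 0.0002
finger_force: 1.9
```

Emit:
play_rows([
  [0, 0.5, 0, 0],
  [0, 1, 0, 0],
  [0, 1, 0, 0],
])

```text
clock: 5.7
ee_pos: [0.5531, 0.1393, 0.1203]
eef_rot: [0.594, 0.804, -0.0, 0.0]
contact_force: [-3.8, -3.6, -1.4]
grip_width: -0.0004
finger_force: 1.9
```

```bash
python3 -c "
from h import *
goto(-.0505,-.014,.12)"
```

```text
t 5.7 stand xyz -0.0503 -0.0143 0.1203 shift mm [ 0.3 -0.2  0.3] twist -0.0 F [-4.7  -2.31 -1.41] w -0.00038289531237169536
```

Emit:
play_rows([
  [0, 0.5, 0, 0],
  [0, 1, 0, 0],
  [0, 1, 0, 0],
])

```text
clock: 6.0
ee_pos: [0.5541, 0.1397, 0.1203]
eef_rot: [0.594, 0.804, 0.0, 0.0]
contact_force: [-3.3, -4.5, -0.9]
grip_width: 0.0001
finger_force: 2.0
```

Emit:
play_rows([
  [0, 0.5, 0, 0],
  [0, 0.5, 0, 0],
])

```text
clock: 6.2
ee_pos: [0.5545, 0.1398, 0.1203]
eef_rot: [0.594, 0.804, -0.0, 0.0]
contact_force: [-2.7, -4.4, -1.2]
grip_width: -0.0002
finger_force: 2.1
```

Emit:
play_rows([
  [0, 0.5, 0, 0],
  [0, 0.5, 0, 0],
])

```text
clock: 6.4
ee_pos: [0.5549, 0.1399, 0.1203]
eef_rot: [0.594, 0.804, -0.0, 0.0]
contact_force: [-2.9, -4.7, -0.6]
grip_width: 0.0002
finger_force: 2.1
```

```bash
python3 -c "
from h import *
goto(-.0505,-.014,.12)
snap('scene','s2');t=cv2.imread('pics/s2.png')[100:220,270:410];cv2.imwrite('pics/s2c.png',cv2.resize(t,(700,600),interpolation=2))"
```

```text
t 6.4 stand xyz -0.0483 -0.0144 0.1203 shift mm [ 0.4 -2.2  0.3] twist 0.0 F [-4.11 -3.65 -0.63] w 0.00016467600554746263
```

View pics/s2c.png

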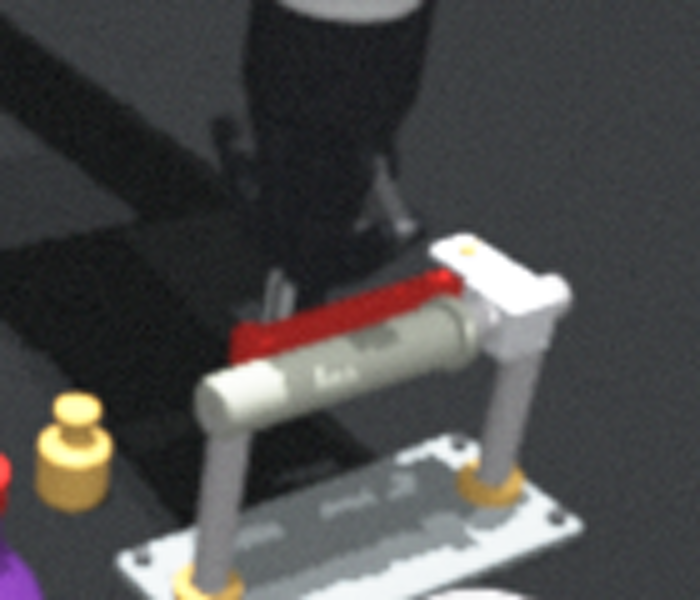

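The blade runs (245,330)-(445,275), almost parallel to the bar. The fingers are behind the blade and clear of the clamp and bar. I'll continue in 0.5 mm steps.

Emit:
play_rows([
  [0, 0.5, 0, 0],
  [0, 0.5, 0, 0],
])

```text
clock: 6.65
ee_pos: [0.5552, 0.14, 0.1203]
eef_rot: [0.594, 0.804, -0.0, -0.0]
contact_force: [-4.4, -5.1, 0.2]
grip_width: 0.0003
finger_force: 2.5
```

Emit:
play_rows([
  [0, 0.5, 0, 0],
  [0, 0.5, 0, 0],
])

```text
clock: 6.85
ee_pos: [0.5553, 0.14, 0.1203]
eef_rot: [0.594, 0.804, -0.001, -0.0]
contact_force: [-6.3, -5.0, 1.5]
grip_width: 0.0001
finger_force: 3.2
```

Emit:
play_rows([
  [0, 0.5, 0, 0],
  [0, 0.5, 0, 0],
])

```text
clock: 7.05
ee_pos: [0.5554, 0.14, 0.1203]
eef_rot: [0.594, 0.804, -0.001, -0.001]
contact_force: [-7.0, -6.0, 2.8]
grip_width: 0.0001
finger_force: 3.9
```

The lever is at the stop: position is stalled and force is rising. I'll bring it to about 11 N and hold.

Emit:
play_rows([
  [0, 0.5, 0, 0],
  [0, 1, 0, 0],
  [0, 1, 0, 0],
  [0, 1, 0, 0],
])

```text
clock: 7.45
ee_pos: [0.5556, 0.1401, 0.1202]
eef_rot: [0.594, 0.804, -0.002, -0.001]
contact_force: [-9.4, -7.0, 5.4]
grip_width: -0.0001
finger_force: 5.3
```

Emit:
play_rows([
  [0, 0, 0, 0],
  [0, 0, 0, 0],
  [0, 0, 0, 0],
  [0, 0, 0, 0],
  [0, 0, 0, 0],
  [0, 0, 0, 0],
  [0, 0, 0, 0],
  [0, 0, 0, 0],
  [0, 0, 0, 0],
])

```text
clock: 8.35
ee_pos: [0.5556, 0.1401, 0.1202]
eef_rot: [0.594, 0.804, -0.002, -0.001]
contact_force: [-9.1, -7.1, 5.3]
grip_width: -0.0003
finger_force: 5.3
```

Held for about a second at roughly 11 N. Now I'll ease out slowly.

Emit:
play_rows([
  [0, -0.5, 0, 0],
  [0, -1, 0, 0],
  [0, -1.5, 0, 0],
  [0, -2, 0, 0],
  [0, -3, 0, 0],
  [0, -4, 0, 0],
  [0, -5, 0, 0],
  [0, -6, 0, 0],
  [0, -7, 0, 0],
  [0, -8, 0, 0],
])

```text
clock: 9.35
ee_pos: [0.5496, 0.1386, 0.1203]
eef_rot: [0.594, 0.804, 0.0, -0.0]
contact_force: [-3.7, -0.5, -0.8]
grip_width: -0.0
finger_force: 1.7
```

Emit:
play_rows([
  [0, -1, 0, 0],
  [0, -2, 0, 0],
  [0, -3, 0, 0],
  [0, -4, 0, 0],
  [0, -5, 0, 0],
  [0, -6, 0, 0],
  [0, -7, 0, 0],
  [0, -8, 0, 0],
  [0, -9, 0, 0],
  [0, -10, 0, 0],
])

```text
clock: 10.35
ee_pos: [0.5402, 0.1354, 0.1204]
eef_rot: [0.594, 0.804, 0.0, 0.0]
contact_force: [-2.7, 1.4, 0.0]
grip_width: 0.0001
finger_force: 1.3
```

Emit:
play_rows([
  [0, -1, 0, 0],
  [0, -2, 0, 0],
  [0, -3, 0, 0],
  [0, -4, 0, 0],
  [0, -5, 0, 0],
  [0, -6, 0, 0],
  [0, -7, 0, 0],
  [0, -8, 0, 0],
  [0, -9, 0, 0],
  [0, -10, 0, 0],
])

```text
clock: 11.35
ee_pos: [0.5306, 0.1324, 0.1203]
eef_rot: [0.594, 0.804, 0.0, 0.0]
contact_force: [-2.3, 2.0, 0.1]
grip_width: 0.0
finger_force: 1.0
```

Emit:
play_rows([
  [0, -1, 0, 0],
  [0, -2, 0, 0],
  [0, -3, 0, 0],
  [0, -4, 0, 0],
  [0, -5, 0, 0],
  [0, -6, 0, 0],
  [0, -7, 0, 0],
  [0, -8, 0, 0],
  [0, -9, 0, 0],
  [0, -10, 0, 0],
])

```text
clock: 12.35
ee_pos: [0.521, 0.1295, 0.1203]
eef_rot: [0.594, 0.804, 0.0, 0.0]
contact_force: [-0.7, 1.1, -0.2]
grip_width: -0.0001
finger_force: 0.7
```

Emit:
play_rows([
  [0, -1, 0, 0],
  [0, -2, 0, 0],
  [0, -3, 0, 0],
  [0, -4, 0, 0],
  [0, -5, 0, 0],
  [0, -6, 0, 0],
  [0, -7, 0, 0],
  [0, -8, 0, 0],
  [0, -9, 0, 0],
  [0, -10, 0, 0],
])

```text
clock: 13.35
ee_pos: [0.5114, 0.1266, 0.1203]
eef_rot: [0.594, 0.804, 0.0, 0.0]
contact_force: [-0.1, -0.6, 0.5]
grip_width: 0.0001
finger_force: 0.0
```

Released gently, with force down to 0. Now I'll come clear, first outward and then up.

Emit:
play_rows([
  [0, -8, 0, 0],
  [0, -20, 0, 0],
  [0, -30, 0, 0],
  [0, -38, -15, 0],
  [0, -40, -40, 0],
  [0, -40, -70, 0],
  [0, -40, -100, 0],
  [0, -40, -120, 0],
  [0, -40, -130, 0],
  [0, -40, -130, 0],
])

```text
clock: 14.35
ee_pos: [0.4733, 0.1148, 0.2512]
eef_rot: [0.594, 0.804, 0.001, 0.001]
contact_force: [-0.7, 0.5, -0.2]
grip_width: 0.0002
finger_force: 0.0
```

```bash
python3 -c "
from h import *
goto(-.125,-.014,.25);print(sense()['joint_vel'].round(3))
snap('scene','s3')"
```

```text
t 14.35 stand xyz -0.1337 -0.0143 0.2512 shift mm [0.3 8.7 1.3] twist -0.0 F [-0.47  0.68 -0.21] w 0.00017828650821478497
[ 0.002  0.035  0.025  0.003 -0.022 -0.001]
```

View pics/s3.png

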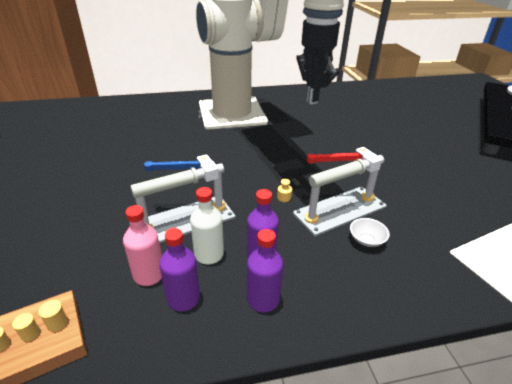

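The red lever is back fully out, with its tip at (311,158) as at the start. The weight at (285,191), the dish at (369,234) and the blue lever are unmoved, and the robot is clear.

```bash
python3 -c "
from h import *
print(hand_in())"
```

```text
the job is handed in; nothing more can be done
None
```

The red lever was pressed against its stop at about 11 N, held there for about a second and eased slowly back out; the arm came clear with nothing else visibly disturbed, and the job is handed in.

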